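Move the charged battery from the charger to the coffee grinder and grind

TASK

Get the cordless coffee grinder running: pull the battery pack straight up out of its spring-clip charger, stand it upright on the round cork mat and let go of it, since it has to be taken again by its broad faces to fit the grinder's battery bay. Then lower it gently into the bay until it sits fully home, let go, and push the red plunger on top of the grinder all the way down for about half a second and let it spring back up. Leave the other things on the table where they are.

Things in the scene. Friction and masses are not known exactly. Their poses are not given: they have to be found in the camera images.
- pack: Battery pack, upright block, black, orange top with a white line along its long way; 34 mm (its x) by 56 mm (its y) by 80 mm tall, 0.22 to 0.39 kg. Origin: centre of its underside, z up. Narrow faces (+-y) are smooth; broad faces (+-x) have a groove 3.5 mm deep, 12 to 28 mm above the underside, and are smooth above it. A half turn makes no difference. Starts seated in the charger.
- pack_top (a point): Centre of the pack's orange top, 80 mm above its underside; axes as the pack's.
- charger: White fixed charger, 86 by 84 mm, 94 mm tall; origin: centre of its underside on the table. Two solid cheeks at its +-x (18 mm thick, 50 mm long in y) stand against the pack's broad faces and 2 mm above its top, so the seated pack can be taken only by its narrow faces (fingers closing along the charger's y), where only a lip 24 mm above the table stands in the way.
- charger_seat (a point): Centre of the charger's seat, 12 mm above the table, where the pack's origin sits at the start; axes as the charger's. Two spring rollers in the cheeks grip the pack's groove: pulling straight up peaks at 13 to 21 N (weight included) about 5 mm up, then rubs at 6 to 12 N until the pack has passed the rollers; it is clear of the cheeks after 82 mm.
- mat: Round cork mat fixed on the table, 110 mm across, 5 mm thick; origin at the centre of its underside.
- grinder: Fixed grey cordless grinder on a plinth 120 mm (its x) by 250 mm (its y), 14 mm thick; origin at the centre of the plinth's underside. At its y = -62 mm is the battery bay, at y = +65 mm a round tower 92 mm across and 150 mm tall with an amber glass middle and a red plunger on top.
- bay (a point): Centre of the bay's copper floor, 14 mm above the table; axes as the grinder's. The seated pack's origin is here, its y along the grinder's y. Clear width 61 mm in y between walls as high as the seated pack's top, flared at the top (no room for fingers at the narrow faces), and 39 mm in x between flared lips only 24 mm high: broad faces stay open to fingers closing along the grinder's x.
- plunger (a joint): Travel of the red plunger on top of the grinder's tower: 0 up, 0.012 m fully down at a hard stop. Sprung: about 3 N to start it, 9 N fully down; it returns by itself.
- plunger_top (a point): Centre of the plunger's flat round top (52 mm across), 172 mm above the table when up; it moves with the plunger.
- mug: White mug, bystander, 80 mm across, 90 mm tall; origin under its centre.
- bean_jar: Amber jar with steel cap, bystander, 80 mm across, 120 mm tall; origin under its centre.
- sugar_bowl: Blue bowl, bystander, 100 mm across, 50 mm tall; origin under its centre.
- milk_jug: Steel jug, bystander, 76 mm across, 100 mm tall; origin under its centre.
- pepper_mill: Wooden pepper mill, bystander, 52 mm across, 140 mm tall; origin under its centre.
- egg_cup: White egg cup, bystander, 48 mm across, 50 mm tall; origin under its centre.
- spoon: Steel spoon lying on the table, bystander, 150 mm long along its x; origin under its middle.
Things that resemble listed ones, but are neither listed nor needed, are in the scene too. What is shaped like the pack but purple is not meant.

How it is judged:
On the way, in this order (a step that is already met when the one before it is completed fails the run):
1. the pack is pulled up clear of the charger (z of pack in the frame of charger_seat above 0.07 m), for 0.1 s.
2. the pack stands on the cork mat, let go (horizontal distance between pack and mat below 0.055 m and z of pack in the frame of mat below 0.009 m and angle between pack's own z axis and vertical below 0.1 rad and contact force between the fingers and pack below 0.1 N and linear speed of pack below 0.02 m/s), for 0.2 s.
3. the pack sits home in the grinder's bay, let go (horizontal distance between pack and bay below 0.006 m and z of pack in the frame of bay between -0.004 and 0.004 m and angle between pack's own z axis and vertical below 0.07 rad and angle between the y axis of pack and the y axis of grinder, either way round below 0.15 rad and linear speed of pack below 0.02 m/s and contact force between the fingers and pack below 0.1 N), for 0.2 s.
4. the plunger is held fully down (value of joint plunger above 0.0105 m), for 0.2 s.
At the end, for the whole second after the job is handed in: The pack stands in the grinder's bay within 6 mm of its centre, within 4 mm of its floor, upright and lined up with the bay, let go and at rest, and the plunger is back up (under 2 mm), after having been held at least 10.5 mm down for 0.2 s with the pack in place (all of step 3 and value of joint plunger below 0.002 m); the robot touches nothing.
It fails at once if a bystander is moved by more than 30 mm (distance of any of mug, bean_jar, sugar_bowl, milk_jug, pepper_mill, egg_cup, spoon from where it was at the start of the episode above 0.03 m).
It fails at once if the pack drops or is thrust into the bay (faster than 0.4 m/s there) (horizontal distance between pack and bay below 0.02 m and z of pack in the frame of bay below 0.08 m and linear speed of pack above 0.4 m/s).
It also fails if it takes over 72 s, if anything falls off the work surface, if the arm or the gripper's body presses on something with over 40 N, if the wrist force passes 120 N, or if a joint passes its speed limit or range.

ROBOT

A 7-joint arm with a two-finger parallel gripper is mounted at the origin on the work surface. World frame = base frame: x ahead of the robot, y to its left, z up, the work surface at z = 0. Lengths are in m, angles in rad, forces in N, time in s.
With the tool pointing down it reaches from about 0.35 to 0.9 m from the base axis. Payload 8.1 kg.
Tool frame: the origin (TCP) lies midway between the tips of the shut fingers; the grasp point (between the pads) lies 19 mm behind it; z points along the fingers, y is the line along which they close (so a half turn about z gives the same grasp; the last joint's range is limited). The gripper opens to 92 mm and grips with 3 to 60 N. Pads are 19 mm wide; open, the fingers measure 130 mm over their backs; the gripper's body (75 mm by 190 mm) begins 47 mm behind the grasp point.
Start: joints at [-1.451, 0.434, 0.025, 1.573, -0.012, 1.134, -0.075], TCP at [0.138, 0.61, 0.227] pointing down, gripper open.
Joint ranges: [-2.62, 2.62], [-0.44, 2.09], [-1.27, 1.32], [0.08, 2.57], [-1.32, 4.46], [0.12, 2], [-2.74, 2.74]. Speed limits (rad/s): [2.22, 2.22, 3.01, 3.01, 3.14, 3.14, 3.14].

INTERFACE

Orientations are given as a rotation vector (axis times angle).
In Python, from cell import observe, cams, job gives the robot as it stands. The module is installed in compiled form; this text tells all that it offers.
- The arm moves only by the tool step_arm, never from a script. Its argument "steps" is a list of rows, each a list of 6 numbers: the shift along the world's x, y, z in mm, then the turn, a rotation vector about the world's x, y, z in rad. In form: [[dx, dy, dz, rx, ry, rz], ...]. A call has 1 to 20 rows; each row shifts and turns the commanded pose from where the row before left it; what a row does not reach is not made up. A row lasts 1/12 s, in which the tool goes at most 41.7 mm and 7.16 degrees, less where a joint would pass 70% of its speed; a pose out of reach is approached as far as the arm can. A call with a gripper value outside its range is refused whole. "gripper" is the opening, from 0 (shut) to 1 (fully open), set as the call begins (left out, the last holds). The fingers move at their own pace and stop on an object; "force" is the grip in N (left out, the last holds). Time passes only in rows, so rows that do not move let the fingers close. It gives the time, the measured TCP pose, the force, the opening and the grip force at its end, in the units of the state.
- observe(): the state, without advancing time (a new reading comes with each control period).
- cams.get_image(name): name is "side" or "top"; returns the picture (384x512x3 uint8, red, green, blue); there is no depth.
- cams.get_calibration(name): a dict with "fov_y" (degrees; the focal length in pixels is half the picture's height over the tangent of half this angle, whatever the lens; pixels are square), "cx", "cy" (the principal point, pixels), "world_to_cam" (4x4, takes a point from world to camera coordinates). Camera axes: x right, y up, looking along -z (the intrinsics and any distortion apply to the point x, -y, -z); pixel columns grow to the right and rows downward; lengths in m; the calibration is good to about 2 mm. A picture is of the moment at which its call begins. get_calibration takes no time and is no camera call.
- job.sign_off(): hands the job in; it is judged then, once.
The state is a dict: "clock": time; "joints": joint angles; "dq": joint speeds; "joint_efforts": joint torques, N m; "position": TCP position; "ee_rot": TCP orientation; "force": force on the tool from outside, world axes, zero at the start; "ft_torque": the same for the moment, N m; "width": opening from 0.0 (shut) to 1.0 (fully open); "gripper_force": force on a finger pad.
Only numpy, scipy, OpenCV 4.12 (cv2) and the standard library are available. Lean on these libraries where they do the work, as an engineer would, in place of code of your own. Each camera call takes 0.05 s, during which the arm holds its last target. There are 200 camera calls.

## Working session

There is one attempt and no reset: what is moved stays moved. The work goes in short steps, Python scripts to look and compute and a tool call to move; the robot and the scene stay as the last step left them, time stands still between calls to the robot, and variables do not carry over. Pictures are saved under pics/ and viewed, at most 10 in all, crops included, and the job is handed in when it is done.

Besides the shell and the picture viewer there is one more tool, called after "Request:" as name([rows], argument=value, ...), one row to a line, values as JSON. step_arm: Moves the arm, as the interface text tells. Its arguments: {"type":"object","properties":{"steps":{"type":"array","items":{"type":"array","items":{"type":"number"}}},"gripper":{"type":"number"},"force":{"type":"number"}},"required":["steps"]}

```bash
mkdir -p pics; python3 - <<'E'
from cell import observe, cams, job
import cv2, numpy as np
s=observe(); print({k:np.round(v,3).tolist() for k,v in s.items()})
for n in("side","top"):
    im=cams.get_image(n); np.save(f"pics/{n}0.npy",im)
    cv2.imwrite(f"pics/{n}0.png",cv2.resize(im[...,::-1],(800,600),interpolation=cv2.INTER_CUBIC))
    c=cams.get_calibration(n); print(n,{k:np.round(v,4).tolist() if not isinstance(v,(str,dict)) else v for k,v in c.items()})
E
```

```text
{'clock': 0.0, 'joints': [-1.451, 0.435, 0.025, 1.574, -0.012, 1.134, -0.075], 'dq': [0.002, 0.001, 0.0, -0.0, 0.0, -0.001, 0.002], 'joint_efforts': [-0.001, -66.785, 0.984, -31.445, -0.061, 0.043, 0.0], 'position': [0.138, 0.609, 0.226], 'ee_rot': [-0.349, -3.122, 0.003], 'force': [0.596, -0.094, 0.572], 'ft_torque': [0.008, 0.016, -0.036], 'gripper_force': 0.0, 'width': 0.997}
side {'fov_y': 47.4011, 'cx': 257.9273, 'cy': 191.1148, 'world_to_cam': [[0.8144, -0.5803, 0.0011, -0.4804], [0.3258, 0.4588, 0.8267, -0.2942], [-0.4802, -0.6729, 0.5627, -1.4525], [0.0, 0.0, 0.0, 1.0]]}
top {'fov_y': 43.3419, 'cx': 250.2859, 'cy': 189.1089, 'world_to_cam': [[-0.0279, -0.9995, -0.0154, 0.034], [0.9958, -0.0291, 0.0863, -0.5823], [-0.0867, -0.013, 0.9962, -1.7698], [0.0, 0.0, 0.0, 1.0]]}
```

View pics/side0.png

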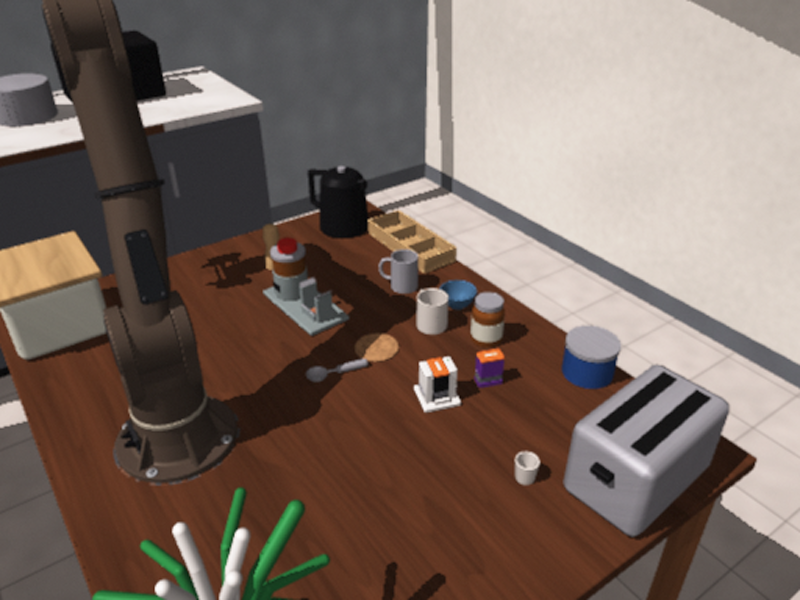

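View pics/top0.png

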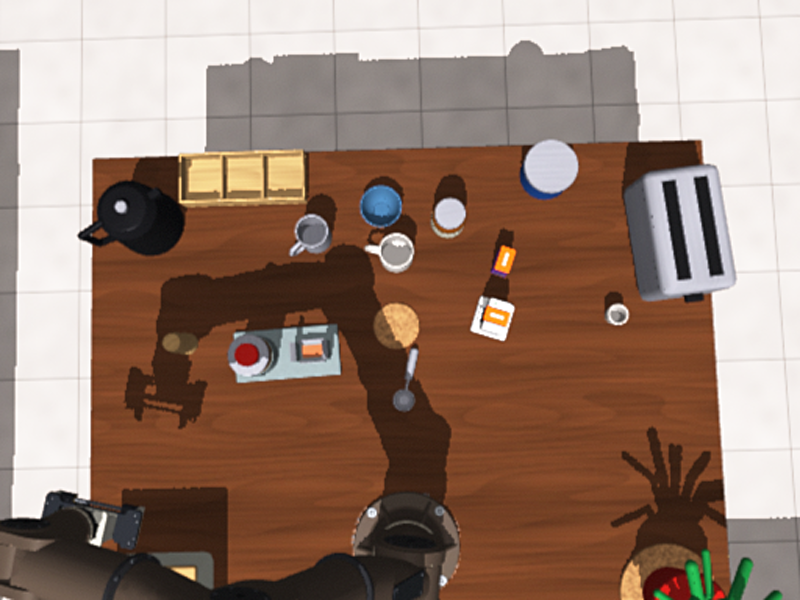

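The side view shows the charger at about (438,385), the purple decoy at (490,367), the mat at (377,348), the grinder tower at (288,270) and the bay at (318,300). In the top view the charger is at (494,318), the mat at (397,326), the plunger at (247,354) and the bay at (314,348).

```bash
python3 - <<'E'
import cv2, numpy as np
t=np.load("pics/top0.npy")[...,::-1]; s=np.load("pics/side0.npy")[...,::-1]
def c(im,u,v,w,h,k): return cv2.resize(im[v:v+h,u:u+w],(w*k,h*k),interpolation=cv2.INTER_NEAREST)
a=np.hstack([c(t,140,195,85,60,5),c(t,295,180,45,60,5)[:, :225]]); a=a[:,:650]
b=np.hstack([c(s,165,145,65,75,4),c(s,260,215,40,75,4),c(s,225,205,35,75,4)])
cv2.imwrite("pics/m.png",np.vstack([np.pad(a,((0,0),(0,800-a.shape[1]),(0,0))),np.pad(b,((0,0),(0,800-b.shape[1]),(0,0)))]))
E
```

```text
(no output)
```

View pics/m.png

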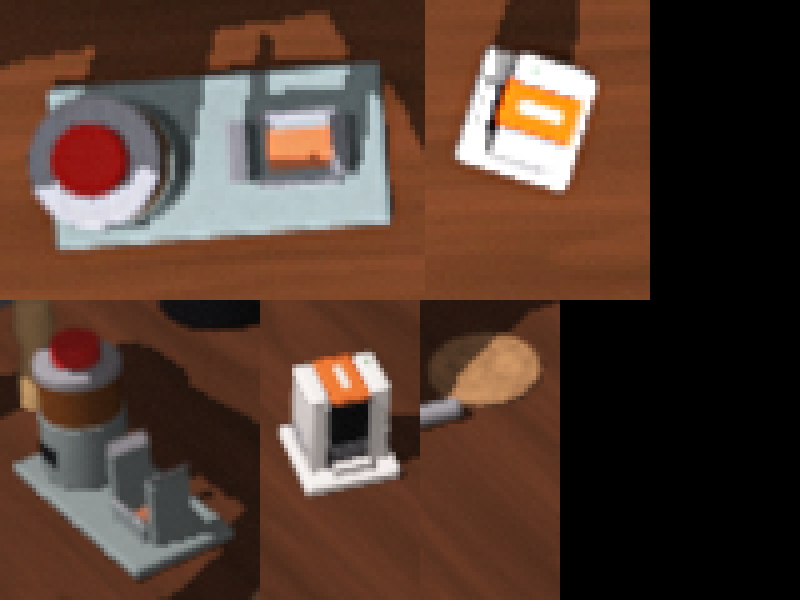

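The montage shows the orange top at about (540,112), the plinth corners at (50,91), (379,61), (390,222) and (58,249), and the red plunger at (90,160) in the top crop.

```bash
cat > h.py <<'E'
import numpy as np, cv2
from cell import observe, cams, job
from scipy.optimize import least_squares
C={n:cams.get_calibration(n) for n in("side","top")}
def proj(n,P):
    c=C[n]; M=np.array(c["world_to_cam"]); p=np.atleast_2d(P)@M[:3,:3].T+M[:3,3]
    f=192/np.tan(np.radians(c["fov_y"]/2))
    return np.c_[c["cx"]-f*p[:,0]/p[:,2], c["cy"]+f*p[:,1]/p[:,2]]
def tri(ps,pt):
    r=least_squares(lambda X:np.r_[proj("side",X)[0]-ps,proj("top",X)[0]-pt],[.6,0,.05]); return r.x,r.fun
def ray(n,p,z):
    return least_squares(lambda X:proj(n,[X[0],X[1],z])[0]-p,[.6,0]).x
def mask(im,lo,hi,box):
    m=cv2.inRange(cv2.cvtColor(im,cv2.COLOR_RGB2HSV),lo,hi); z=np.zeros_like(m); u,v,w,h=box; z[v:v+h,u:u+w]=m[v:v+h,u:u+w]; return z
def hullrect(m):
    k=cv2.convexHull(cv2.findNonZero(m)); f=np.zeros_like(m); cv2.fillConvexPoly(f,k,255); M=cv2.moments(f,True)
    return np.array([M["m10"]/M["m00"],M["m01"]/M["m00"]]), cv2.minAreaRect(k), M["m00"]
E
python3 - <<'E'
from h import *
np.set_printoptions(precision=4,suppress=True)
t=np.load("pics/top0.npy"); s=np.load("pics/side0.npy")
lo,hi=(8,150,120),(22,255,255)
ct,rt,at=hullrect(mask(t,lo,hi,(308,192,24,20)))
cs,rs,as_=hullrect(mask(s,lo,hi,(268,225,26,20)))
print("orange",ct,rt,at,cs,rs,as_); print(tri(cs,ct))
# yaw from rect corners at z .092
b=cv2.boxPoints(rt); w=np.array([ray("top",p,.092) for p in b]); print(w, np.linalg.norm(w-np.roll(w,1,0),axis=1))
lo,hi=(12,60,100),(22,200,255)
# red plunger
red=lambda im,b: mask(im,(0,150,60),(6,255,255),b)|mask(im,(174,150,60),(180,255,255),b)
ct,rt,at=hullrect(red(t,(140,210,40,35))); cs,rs,as_=hullrect(red(s,(170,145,30,30)))
print("red",ct,rt,cs,rs,tri(cs,ct), ray("top",ct,.172))
pt=np.array([[50,91],[379,61],[390,222],[58,249]])/5+[140,195]-.5
W=np.array([ray("top",p,.014) for p in pt]); print("plinth",W,W.mean(0),np.linalg.norm(W-np.roll(W,1,0),axis=1))
ps=np.array([[14,165],[140,270],[232,230]])/4+[165,145]-.5
print("side plinth",[ray("side",p,.014) for p in ps])
# plinth fit
L=np.array([[60,125],[60,-125],[-60,-125],[-60,125]])/1e3
def pose(q): R=np.array([[np.cos(q[2]),-np.sin(q[2])],[np.sin(q[2]),np.cos(q[2])]]); return L@R.T+q[:2]
f=least_squares(lambda q:(proj("top",np.c_[pose(q),np.full(4,.014)])-pt).ravel(),[.6,.2,0])
print("grinder",f.x,f.fun); q=f.x
for y in(-.062,.065): print(q[0]-np.sin(q[2])*y,q[1]+np.cos(q[2])*y)
# mat by hand top
print("mat",ray("top",[397*.64-.5,326*.64-.5],.005), ray("side",[377*.64-.5,347.5*.64-.5],.005))
E
```

```text
orange [321.7416 201.5441] ((320.0, 202.0), (18.0, 22.0), 90.0) 329.0 [279.8062 234.1008] ((279.7680358886719, 234.10311889648438), (14.011777877807617, 9.036581039428711), 66.03751373291016) 129.0
(array([ 0.5208, -0.2325,  0.1034]), array([ 1.2799, -0.1462, -0.7061,  1.1371]))
[[ 0.5572 -0.1926]
 [ 0.5549 -0.2708]
 [ 0.4908 -0.2681]
 [ 0.493  -0.1901]] [0.0642 0.0783 0.0642 0.0781]
red [157.3068 226.4773] ((157.0, 226.5), (13.0, 14.0), 90.0) [183.1842 156.5702] ((183.0, 156.5), (9.0, 12.0), 90.0) (array([0.4518, 0.3369, 0.1633]), array([ 0.1614, -0.0024, -0.0582,  0.1207])) [0.4521 0.3348]
plinth [[0.5066 0.3963]
 [0.522  0.1498]
 [0.4023 0.1442]
 [0.3891 0.3915]] [0.455  0.2705] [0.1176 0.247  0.1199 0.2476]
side plinth [array([0.3895, 0.3901]), array([0.4082, 0.1453]), array([0.5185, 0.1505])]
grinder [0.455  0.2705 0.0549] [-0.6116 -0.3669  0.2322  0.0482  0.505   0.0627 -0.1306  0.2435]
0.4584232600155155 0.20857057031670428
0.4514491332747586 0.3353789357986545
mat [0.513  0.0073] [0.513  0.0071]
```

```bash
python3 - <<'E'
from h import *
np.set_printoptions(precision=4,suppress=True)
t=np.load("pics/top0.npy"); s=np.load("pics/side0.npy")
L=np.array([[17,28],[17,-28],[-17,-28],[-17,28]])/1e3
K=8
def big(im,box,lo):
    m=mask(im,lo,(24,255,255),box); n,l,st,_=cv2.connectedComponentsWithStats(m)
    return np.uint8(l==1+st[1:,4].argmax())*255
mt=big(t,(308,190,24,22),(8,180,200)); ms=big(s,(268,225,26,20),(5,150,150))
M={}
for n,m in(("top",mt),("side",ms)):
    c,r,a=hullrect(m); M[n]=m; print(n,c,r,a)
    k=cv2.convexHull(cv2.findNonZero(m)); f=np.zeros_like(m); cv2.fillConvexPoly(f,k,1); M[n]=f.astype(float)
# model mask (antialiased) fit of x,y,z,yaw to both
def rend(n,q):
    R=np.array([[np.cos(q[3]),-np.sin(q[3])],[np.sin(q[3]),np.cos(q[3])]]); P=np.c_[L@R.T+q[:2],np.full(4,q[2])]
    f=np.zeros((384*1,512),np.uint8); cv2.fillConvexPoly(f,np.round(proj(n,P)*256).astype(np.int32),255,cv2.LINE_AA,8); return f/255.
from scipy.optimize import minimize
cost=lambda q:sum(((rend(n,q)-M[n])**2).sum() for n in M)
for y0 in(-.3,-.15,0,.15,.3):
    r=minimize(cost,[.524,-.233,.092,y0],method="Nelder-Mead",options=dict(initial_simplex=np.array([.524,-.233,.092,y0])+np.vstack([np.zeros(4),np.diag([.006,.006,.01,.1])]),xatol=1e-5,fatol=1e-3)); print(r.x,r.fun)
print(tri(hullrect(ms)[0],hullrect(mt)[0]))
E
```

```text
top [317.2897 201.9172] ((317.1499938964844, 202.05001831054688), (14.862703323364258, 8.854376792907715), 18.43494987487793) 145.0
side [279.816 234.192] ((279.87115478515625, 234.3350830078125), (13.504104614257812, 9.036581039428711), 66.03751373291016) 125.0
[ 0.5254 -0.2201  0.092  -0.3415] 37.883706266820454
[ 0.5253 -0.2201  0.0922 -0.3413] 37.928304498269895
[ 0.5255 -0.2201  0.0917 -0.3389] 37.86897347174163
[ 0.5251 -0.22    0.092  -0.3426] 37.978900422914265
[ 0.5252 -0.2205  0.0924 -0.3331] 37.83589388696655
(array([ 0.5246, -0.2208,  0.0926]), array([-0.0405,  0.0046,  0.0222, -0.0359]))
```

Request:
step_arm([
  [24,-20,8,0,0,0],
  [24,-20,8,0,0,0],
  [24,-20,8,0,0,0],
  [24,-20,8,0,0,0],
  [24,-20,8,0,0,0],
  [24,-20,8,0,0,0],
  [24,-20,8,0,0,0],
  [24,-20,8,0,0,0],
  [24,-20,8,0,0,0],
  [24,-20,8,0,0,0],
  [24,-20,0,0,0,0],
  [24,-20,0,0,0,0],
  [24,-20,0,0,0,0],
  [6,-29,0,0,0,0],
  [6,-29,0,0,0,0],
  [6,-29,0,0,0,0],
  [6,-29,0,0,0,0],
  [6,-29,0,0,0,0],
  [6,-29,0,0,0,0],
  [6,-29,0,0,0,0],
], gripper=1, force=60)

```text
clock: 1.77
position: [0.492, 0.145, 0.3065]
ee_rot: [-0.349, -3.122, 0.0]
force: [-0.2, 0.6, -0.1]
width: 1.001
gripper_force: 0.0
```

Request:
step_arm([
  [3,-31,0,0,0,-0.01],
  [3,-31,0,0,0,-0.01],
  [3,-31,0,0,0,-0.01],
  [3,-31,0,0,0,-0.01],
  [3,-31,0,0,0,-0.01],
  [3,-31,0,0,0,-0.01],
  [3,-31,-10,0,0,-0.01],
  [3,-31,-10,0,0,-0.01],
  [3,-31,-20,0,0,-0.01],
  [3,-31,-20,0,0,-0.01],
  [3,-31,-20,0,0,-0.013],
  [0,-26,-20,0,0,0],
  [0,0,-20,0,0,0],
  [0,0,-10,0,0,0],
  [0,0,0,0,0,0],
  [0,0,0,0,0,0],
  [0,0,0,0,0,0],
])

```text
clock: 3.18
position: [0.526, -0.2195, 0.1778]
ee_rot: [0.522, 3.097, 0.001]
force: [-0.5, 0.1, -0.1]
width: 0.997
gripper_force: 0.0
```

```bash
python3 - <<'E'
from h import *
s=observe(); print(s["position"],s["ee_rot"],s["force"])
from scipy.spatial.transform import Rotation as R
print(R.from_rotvec(s["ee_rot"]).as_matrix().round(3))
ims=[]
for n,(u,v,w,h) in(("side",(235,160,90,100)),("top",(270,160,90,100))):
    im=cams.get_image(n)[...,::-1]; ims.append(cv2.resize(im[v:v+h,u:u+w],(400,444),interpolation=cv2.INTER_CUBIC))
cv2.imwrite("pics/a.png",np.hstack(ims))
E
```

```text
[ 0.52598501 -0.21948261  0.17777539] [5.22110059e-01 3.09657025e+00 6.26719718e-04] [-0.48951861  0.11377146 -0.1257903 ]
[[-0.945  0.328  0.001]
 [ 0.328  0.945  0.   ]
 [-0.001  0.001 -1.   ]]
```

View pics/a.png

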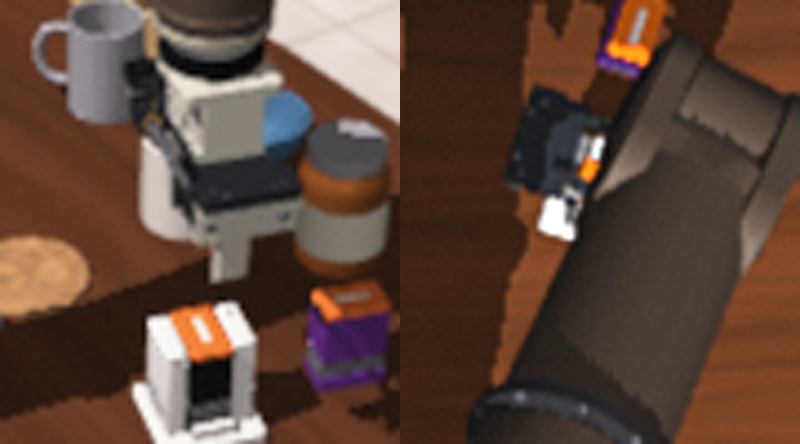

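```bash
python3 - <<'E'
from h import *
y=np.array([.328,.945,0]); p=np.array([.526,-.2195,.1778])
for d in(.046,.0555,.065): print(((proj("side",p-d*y)-[235,160])*4.44).round(1))
E
```

```text
[[222.8 276.8]]
[[227.1 284.6]]
[[231.4 292.5]]
```

Request:
step_arm([
  [0,0,-15,0,0,0],
  [0,0,-15,0,0,0],
  [0,0,-15,0,0,0],
  [0,0,-15,0,0,0],
  [0,0,-12,0,0,0],
  [0,0,-12,0,0,0],
  [0,0,-12,0,0,0],
  [0,0,-12,0,0,0],
  [0,0,-8,0,0,0],
  [0,0,-7,0,0,0],
  [0,0,-7,0,0,0],
  [0,0,0,0,0,0],
  [0,0,0,0,0,0],
])

```text
clock: 4.37
position: [0.525, -0.2205, 0.0466]
ee_rot: [-0.525, -3.097, -0.0]
force: [-0.2, 0.3, -0.4]
width: 1.002
gripper_force: 0.0
```

Request:
step_arm([
  [0,0,0,0,0,0],
  [0,0,0,0,0,0],
  [0,0,0,0,0,0],
  [0,0,0,0,0,0],
  [0,0,0,0,0,0],
  [0,0,0,0,0,0],
  [0,0,0,0,0,0],
  [0,0,0,0,0,0],
], gripper=0, force=60)

```text
clock: 5.03
position: [0.5252, -0.2205, 0.0469]
ee_rot: [0.525, 3.097, 0.0]
force: [0.6, 0.5, 1.5]
width: 0.609
gripper_force: 60.0
```

Request:
step_arm([
  [0,0,2,0,0,0],
  [0,0,2,0,0,0],
  [0,0,2,0,0,0],
  [0,0,2,0,0,0],
  [0,0,2,0,0,0],
  [0,0,3,0,0,0],
  [0,0,3,0,0,0],
  [0,0,4,0,0,0],
])

```text
clock: 5.7
position: [0.525, -0.2204, 0.067]
ee_rot: [-0.525, -3.097, -0.0]
force: [-0.3, 1.0, -6.6]
width: 0.605
gripper_force: 60.0
```

Request:
step_arm([
  [0,0,5,0,0,0],
  [0,0,5,0,0,0],
  [0,0,5,0,0,0],
  [0,0,6,0,0,0],
  [0,0,7,0,0,0],
  [0,0,7,0,0,0],
  [0,0,7,0,0,0],
  [0,0,7,0,0,0],
  [0,0,7,0,0,0],
  [0,0,10,0,0,0],
  [0,0,10,0,0,0],
  [0,0,10,0,0,0],
  [0,0,0,0,0,0],
  [0,0,0,0,0,0],
  [0,0,0,0,0,0],
])

```text
clock: 6.95
position: [0.525, -0.2203, 0.1526]
ee_rot: [-0.525, -3.097, -0.0]
force: [-0.3, -0.4, -2.8]
width: 0.611
gripper_force: 60.0
```

```bash
python3 - <<'E'
from h import *
s=observe(); print(s["position"],s["force"],s["width"],s["clock"])
im=cams.get_image("side")[...,::-1]; cv2.imwrite("pics/b.png",cv2.resize(im[130:280,180:340],(640,600),interpolation=cv2.INTER_CUBIC))
E
```

```text
[ 0.52497975 -0.2202866   0.15257432] [-0.2515603  -0.37650457 -2.80568826] 0.6109463863484308 6.95
```

View pics/b.png

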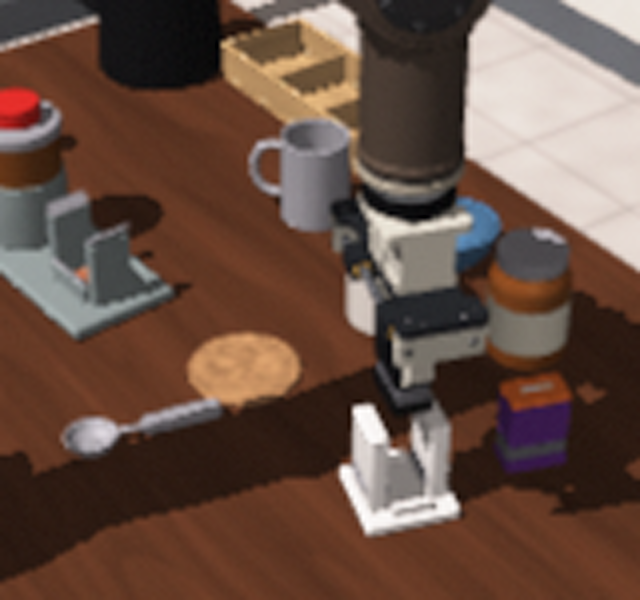

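The pack is out and held. The charger is empty, and the mat is clear at about (245,368) in this crop.

Request:
step_arm([
  [-1.5,20,0,0,0,0.039],
  [-1.5,23,0,0,0,0.039],
  [-1.5,23,0,0,0,0.039],
  [-1.5,23,0,0,0,0.039],
  [-1.5,23,0,0,0,0.039],
  [-1.5,23,0,0,0,0.039],
  [-1.5,23,0,0,0,0.039],
  [-1.5,23,0,0,0,0.039],
  [-1.5,23,0,0,0,0.039],
  [-1.5,23,0,0,0,0.039],
  [0,0,-15,0,0,0],
  [0,0,-15,0,0,0],
  [0,0,-15,0,0,0],
  [0,0,-15,0,0,0],
  [0,0,-15,0,0,0],
  [0,0,-15,0,0,0],
  [0,0,-8,0,0,0],
  [0,0,-8,0,0,0],
  [0,0,0,0,0,0],
  [0,0,0,0,0,0],
])

```text
clock: 8.67
position: [0.5101, 0.0065, 0.0467]
ee_rot: [0.085, -3.14, 0.0]
force: [0.2, -0.4, -3.8]
width: 0.608
gripper_force: 60.0
```

Request:
step_arm([
  [0,0,-2,0,0,0],
  [0,0,-2,0,0,0],
  [0,0,0,0,0,0],
  [0,0,0,0,0,0],
])

```text
clock: 9.0
position: [0.5102, 0.0066, 0.043]
ee_rot: [-0.085, 3.14, 0.0]
force: [-0.8, -0.2, -3.6]
width: 0.605
gripper_force: 60.0
```

Request:
step_arm([
  [0,0,-1,0,0,0],
  [0,0,0,0,0,0],
  [0,0,-1,0,0,0],
  [0,0,0,0,0,0],
  [0,0,0,0,0,0],
])

```text
clock: 9.42
position: [0.5101, 0.0065, 0.0407]
ee_rot: [0.085, -3.14, 0.0]
force: [0.0, -0.6, -3.6]
width: 0.605
gripper_force: 60.0
```

Request:
step_arm([
  [0,0,-1,0,0,0],
  [0,0,0,0,0,0],
  [0,0,0,0,0,0],
])

```text
clock: 9.67
position: [0.5103, 0.0066, 0.0398]
ee_rot: [-0.085, 3.14, 0.0]
force: [-1.2, -0.1, -0.6]
width: 0.606
gripper_force: 60.0
```

Request:
step_arm([
  [0,0,-0.5,0,0,0],
  [0,0,0,0,0,0],
  [0,0,0,0,0,0],
])

```text
clock: 9.92
position: [0.5103, 0.0066, 0.0398]
ee_rot: [-0.085, 3.14, 0.001]
force: [-2.1, -0.5, 7.7]
width: 0.607
gripper_force: 60.0
```

Request:
step_arm([
  [0,0,0,0,0,0],
  [0,0,0,0,0,0],
  [0,0,0,0,0,0],
  [0,0,0,0,0,0],
  [0,0,0,0,0,0],
  [0,0,0,0,0,0],
  [0,0,0,0,0,0],
  [0,0,0,0,0,0],
], gripper=1)

```text
clock: 10.58
position: [0.5101, 0.0066, 0.0392]
ee_rot: [0.085, -3.14, -0.0]
force: [0.1, -0.7, -0.4]
width: 1.001
gripper_force: 0.0
```

Request:
step_arm([
  [0,0,5,0,0,0],
  [0,0,10,0,0,0],
  [0,0,15,0,0,0],
  [0,0,20,0,0,0],
  [0,0,20,0,0,0],
  [0,0,20,0,0,0],
  [0,0,20,0,0,0],
  [0,0,10,0,0,0],
  [0,0,0,0,0,0],
])

```text
clock: 11.33
position: [0.5116, 0.0066, 0.1619]
ee_rot: [-0.085, 3.136, 0.001]
force: [1.4, -0.5, -0.9]
width: 1.001
gripper_force: 0.0
```

```bash
python3 - <<'E'
from h import *
s=observe(); print(s["position"],s["force"],s["joints"].round(2),s["clock"])
im=cams.get_image("side")
np.save("pics/c.npy",im)
cv2.imwrite("pics/c.png",cv2.resize(im[130:280,160:320,::-1],(640,600),interpolation=cv2.INTER_CUBIC))
m=mask(im,(5,150,130),(24,255,255),(225,180,40,40)); n,l,st,ce=cv2.connectedComponentsWithStats(m); print(st,ce,proj("side",[.51,.0066,.085]))
E
```

```text
[0.51161203 0.00660374 0.1618714 ] [ 1.39105051 -0.51065009 -0.93617338] [-0.39  0.32  0.35  1.95 -0.14  0.88  1.66] 11.3333
[[     0      0    512    384 196549]
 [   232    201     14      9     58]
 [   242    210      1      1      1]] [[255.50528367 191.49607477]
 [237.82758621 204.48275862]
 [242.         210.        ]] [[239.74666645 205.60043766]]
```

View pics/c.png

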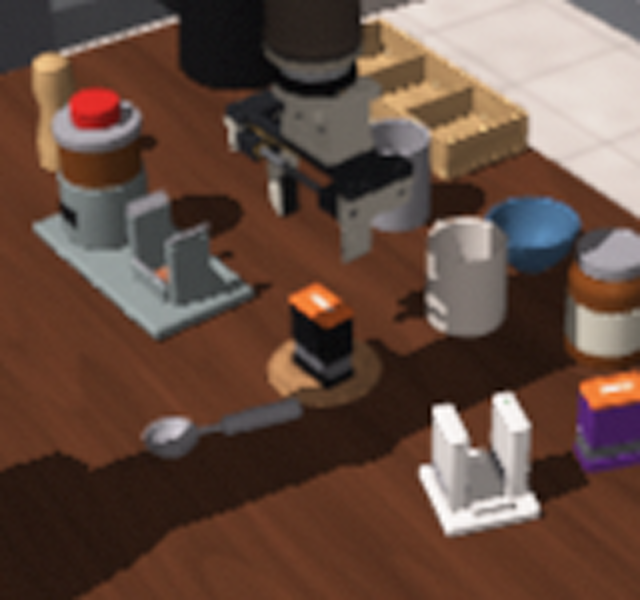

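Request:
step_arm([
  [0,0,0,0,0,0.1],
  [0,0,0,0,0,0.1],
  [0,0,0,0,0,0],
])

```text
clock: 11.63
position: [0.5093, 0.0065, 0.1581]
ee_rot: [0.405, -3.113, -0.0]
force: [0.9, 0.1, 0.1]
width: 1.002
gripper_force: 0.0
```

```bash
python3 - <<'E'
from h import *
s=observe(); print(s["position"],s["ee_rot"],s["joints"].round(2))
E
```

```text
[0.50933301 0.006536   0.15807568] [ 4.05331252e-01 -3.11340674e+00 -7.21035074e-05] [-0.35  0.33  0.3   1.96 -0.12  0.88  1.84]
```

Request:
step_arm([
  [0,0,0,0,0,-0.118],
  [0,0,0,0,0,-0.118],
  [0,0,0,0,0,-0.118],
  [0,0,0,0,0,-0.118],
  [0,0,0,0,0,-0.118],
  [0,0,0,0,0,-0.118],
  [0,0,0,0,0,-0.118],
  [0,0,0,0,0,-0.118],
  [0,0,0,0,0,-0.118],
  [0,0,0,0,0,-0.118],
  [0,0,0,0,0,-0.118],
  [0,0,0,0,0,-0.118],
  [0,0,0,0,0,-0.118],
  [0,0,0,0,0,-0.118],
  [0,0,0,0,0,-0.118],
  [0,0,0,0,0,0],
  [0,0,0,0,0,0],
  [0,0,0,0,0,0],
])

```text
clock: 13.13
position: [0.5098, 0.0066, 0.1588]
ee_rot: [-2.156, -2.284, 0.001]
force: [0.9, 1.2, -0.1]
width: 0.998
gripper_force: 0.0
```

```bash
python3 - <<'E'
from h import *
from scipy.spatial.transform import Rotation as R
s=observe(); print(s["position"],s["joints"].round(2)); print(R.from_rotvec(s["ee_rot"]).as_matrix().round(3))
im=cams.get_image("side")
cv2.imwrite("pics/d.png",cv2.resize(im[150:250,190:300,::-1],(660,600),interpolation=cv2.INTER_CUBIC))
E
```

```text
[0.50982665 0.00657504 0.15880512] [-0.67  0.38  0.73  1.98 -0.32  0.9   0.29]
[[-0.058  0.998 -0.001]
 [ 0.998  0.058 -0.   ]
 [-0.    -0.001 -1.   ]]
```

View pics/d.png

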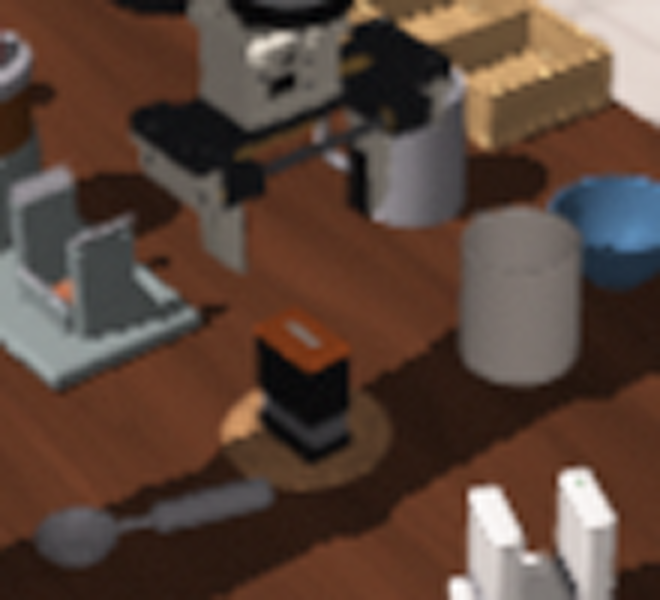

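The pack stands upright on the mat, top at about (303,335), and the fingers straddle it along x.

Request:
step_arm([
  [0,0,-15,0,0,0],
  [0,0,-15,0,0,0],
  [0,0,-15,0,0,0],
  [0,0,-15,0,0,0],
  [0,0,-12,0,0,0],
  [0,0,-12,0,0,0],
  [0,0,-12,0,0,0],
  [0,0,-10,0,0,0],
  [0,0,-7,0,0,0],
  [0,0,0,0,0,0],
  [0,0,0,0,0,0],
])

```text
clock: 14.1
position: [0.5101, 0.0064, 0.0462]
ee_rot: [-2.159, -2.282, 0.0]
force: [1.1, -0.4, 0.8]
width: 1.002
gripper_force: 0.0
```

Request:
step_arm([
  [0,0,0,0,0,0],
  [0,0,0,0,0,0],
  [0,0,0,0,0,0],
  [0,0,0,0,0,0],
  [0,0,0,0,0,0],
  [0,0,0,0,0,0],
  [0,0,0,0,0,0],
  [0,0,0,0,0,0],
  [0,0,0,0,0,0],
  [0,0,0,0,0,0],
], gripper=0, force=30)

```text
clock: 14.93
position: [0.5102, 0.0066, 0.0463]
ee_rot: [2.16, 2.281, 0.0]
force: [0.8, 0.6, -0.6]
width: 0.369
gripper_force: 30.0
```

Request:
step_arm([
  [0,0,5,0,0,0],
  [0,0,10,0,0,0],
  [0,0,15,0,0,0],
  [0,0,20,0,0,0],
  [0,0,20,0,0,0],
  [0,0,20,0,0,0],
  [0,0,20,0,0,0],
  [0,0,10,0,0,0],
  [0,0,5,0,0,0],
  [-5,20,0,0,0,0],
  [-5,20,0,0,0,0],
  [-5,20,0,0,0,0],
  [-5,20,0,0,0,0],
  [-5,20,0,0,0,0],
  [-5,20,0,0,0,0],
  [-5,20,0,0,0,0],
  [-5,20,0,0,0,0],
  [-6,20,0,0,0,0],
  [-6,22,0,0,0,0],
])

```text
clock: 16.52
position: [0.4572, 0.2089, 0.1706]
ee_rot: [-2.16, -2.281, 0.002]
force: [1.0, -0.0, -2.8]
width: 0.37
gripper_force: 30.0
```

Request:
step_arm([
  [0,0,0,0,0,0],
  [0,0,0,0,0,0],
  [0,0,0,0,0,0],
])

```text
clock: 16.77
position: [0.4578, 0.208, 0.1708]
ee_rot: [2.159, 2.282, -0.002]
force: [0.4, 0.5, -3.2]
width: 0.37
gripper_force: 30.0
```

```bash
python3 - <<'E'
from h import *
from scipy.spatial.transform import Rotation as R
s=observe(); print(s["position"],s["width"],s["force"],s["joints"].round(2)); print(R.from_rotvec(s["ee_rot"]).as_matrix().round(3))
im=cams.get_image("side");t=cams.get_image("top");np.save("pics/e.npy",im)
a=cv2.resize(im[120:220,155:225,::-1],(420,600),interpolation=cv2.INTER_CUBIC);b=cv2.resize(t[180:260,140:230,::-1],(380,338),interpolation=cv2.INTER_CUBIC)
cv2.imwrite("pics/e.png",np.hstack([a,np.pad(b,((0,262),(0,0),(0,0)))]))
E
```

```text
[0.45776652 0.20799209 0.17077857] 0.37048999223689133 [ 0.36789695  0.5093789  -3.18759529] [-1.09  0.34  0.72  1.98 -0.28  0.92 -0.17]
[[-0.055  0.998 -0.001]
 [ 0.998  0.055 -0.001]
 [-0.001 -0.001 -1.   ]]
```

View pics/e.png

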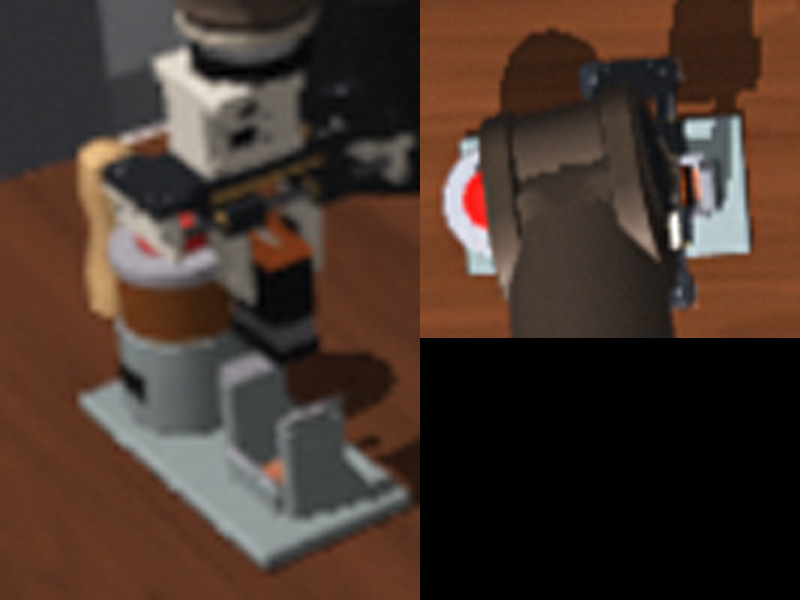

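The pack hangs directly above the bay: pack bottom at about (275,340), copper floor at (275,468). I'll descend gently.

Request:
step_arm([
  [0.5,0.5,-5,0,0,0],
  [0,0,-5,0,0,0],
  [0,0,-5,0,0,0],
  [0,0,-5,0,0,0],
  [0,0,-5,0,0,0],
  [0,0,-5,0,0,0],
  [0,0,-3,0,0,0],
  [0,0,-3,0,0,0],
  [0,0,-3,0,0,0],
  [0,0,-3,0,0,0],
  [0,0,-3,0,0,0],
  [0,0,-3,0,0,0],
  [0,0,0,0,0,0],
])

```text
clock: 17.95
position: [0.4584, 0.209, 0.1227]
ee_rot: [-2.159, -2.282, 0.001]
force: [0.2, 0.4, -2.8]
width: 0.368
gripper_force: 30.0
```

Request:
step_arm([
  [0,0,-3,0,0,0],
  [0,0,-3,0,0,0],
  [0,0,-3,0,0,0],
  [0,0,-3,0,0,0],
  [0,0,-3,0,0,0],
  [0,0,0,0,0,0],
])

```text
clock: 18.45
position: [0.4583, 0.2089, 0.1076]
ee_rot: [-2.16, -2.281, 0.001]
force: [-0.2, 0.7, -3.5]
width: 0.367
gripper_force: 30.0
```

Request:
step_arm([
  [0,0,-4,0,0,0],
  [0,0,-4,0,0,0],
  [0,0,-4,0,0,0],
  [0,0,-4,0,0,0],
  [0,0,-4,0,0,0],
  [0,0,-4,0,0,0],
  [0,0,0,0,0,0],
])

```text
clock: 19.03
position: [0.4582, 0.2088, 0.0834]
ee_rot: [-2.16, -2.281, 0.002]
force: [0.7, 0.2, -3.2]
width: 0.368
gripper_force: 30.0
```

Request:
step_arm([
  [0,0,-3,0,0,0],
  [0,0,-3,0,0,0],
  [0,0,-3,0,0,0],
  [0,0,-3,0,0,0],
  [0,0,-3,0,0,0],
  [0,0,-3,0,0,0],
  [0,0,0,0,0,0],
])

```text
clock: 19.62
position: [0.4583, 0.2089, 0.0657]
ee_rot: [-2.159, -2.282, 0.001]
force: [-0.1, 0.2, -2.7]
width: 0.371
gripper_force: 30.0
```

Request:
step_arm([
  [0,0,-2,0,0,0],
  [0,0,-2,0,0,0],
  [0,0,-2,0,0,0],
  [0,0,-2,0,0,0],
  [0,0,-1.5,0,0,0],
  [0,0,0,0,0,0],
  [0,0,0,0,0,0],
])

```text
clock: 20.2
position: [0.4586, 0.209, 0.0567]
ee_rot: [2.16, 2.282, -0.0]
force: [-0.3, -0.3, -2.6]
width: 0.368
gripper_force: 30.0
```

Request:
step_arm([
  [0,0,-0.7,0,0,0],
  [0,0,-0.5,0,0,0],
  [0,0,0,0,0,0],
  [0,0,0,0,0,0],
])

```text
clock: 20.53
position: [0.4586, 0.209, 0.0555]
ee_rot: [2.16, 2.282, 0.0]
force: [1.1, -0.2, -3.7]
width: 0.37
gripper_force: 30.0
```

Request:
step_arm([
  [0,0,-0.7,0,0,0],
  [0,0,0,0,0,0],
  [0,0,0,0,0,0],
])

```text
clock: 20.78
position: [0.4588, 0.2091, 0.0552]
ee_rot: [-2.16, -2.282, -0.001]
force: [-1.4, -0.2, 5.2]
width: 0.371
gripper_force: 30.0
```

Request:
step_arm([
  [0,0,-0.5,0,0,0],
  [0,0,0,0,0,0],
  [0,0,0,0,0,0],
])

```text
clock: 21.03
position: [0.4588, 0.2091, 0.0552]
ee_rot: [-2.159, -2.281, -0.001]
force: [-3.7, -1.0, 14.1]
width: 0.368
gripper_force: 30.0
```

Request:
step_arm([
  [0,0,0.7,0,0,0],
  [0,0,0,0,0,0],
  [0,0,0,0,0,0],
  [0,0,0,0,0,0],
  [0,0,0,0,0,0],
  [0,0,0,0,0,0],
  [0,0,0,0,0,0],
  [0,0,0,0,0,0],
  [0,0,0,0,0,0],
  [0,0,0,0,0,0],
], gripper=1)

```text
clock: 21.87
position: [0.4587, 0.209, 0.055]
ee_rot: [2.16, 2.282, 0.0]
force: [0.6, -0.7, 0.4]
width: 0.989
gripper_force: 0.0
```

Request:
step_arm([
  [0,0,5,0,0,0],
  [0,0,10,0,0,0],
  [0,0,15,0,0,0],
  [0,0,20,0,0,0],
  [0,0,25,0,0,0],
  [0,0,25,0,0,0],
  [0,0,25,0,0,0],
  [0,0,25,0,0,0],
  [0,0,25,0,0,0],
  [0,0,0,0,0,0],
  [0,0,0,0,0,0],
])

```text
clock: 22.78
position: [0.4594, 0.2093, 0.2318]
ee_rot: [2.16, 2.281, 0.006]
force: [-0.3, 1.0, 0.6]
width: 1.0
gripper_force: 0.0
```

```bash
python3 - <<'E'
from h import *
s=observe(); print(s["position"],s["width"],s["force"],s["joints"].round(2))
im=cams.get_image("side");t=cams.get_image("top");np.save("pics/f.npy",im)
a=cv2.resize(im[120:220,155:225,::-1],(420,600),interpolation=cv2.INTER_CUBIC);b=cv2.resize(t[180:260,140:230,::-1],(380,338),interpolation=cv2.INTER_CUBIC)
cv2.imwrite("pics/f.png",np.hstack([a,np.pad(b,((0,262),(0,0),(0,0)))]))
E
```

```text
[0.45936108 0.20931831 0.23184345] 1.000308584885839 [-0.33305634  1.04742832  0.59953737] [-1.14  0.27  0.76  1.9  -0.21  1.05 -0.23]
```

View pics/f.png

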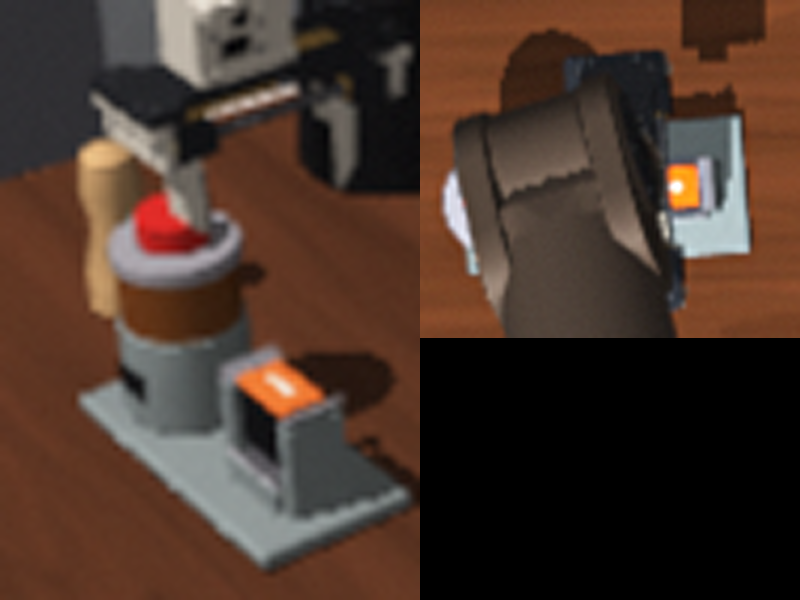

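The pack sits flush in the bay, with its orange top level with the walls at about (280,388). Next is the plunger.

Request:
step_arm([
  [0,6,0,0,0,0],
  [-1,20,0,0,0,0],
  [-1,20,0,0,0,0],
  [-1,20,0,0,0,0],
  [-1,20,0,0,0,0],
  [-1,20,0,0,0,0],
  [-2,20,0,0,0,0],
  [0,0,-10,0,0,0],
  [0,0,-10,0,0,0],
  [0,0,-10,0,0,0],
  [0,0,-8,0,0,0],
  [0,0,-5,0,0,0],
  [0,0,0,0,0,0],
  [0,0,0,0,0,0],
], gripper=0, force=20)

```text
clock: 24.05
position: [0.4517, 0.3345, 0.1869]
ee_rot: [2.161, 2.28, -0.001]
force: [0.2, 0.3, 0.6]
width: 0.036
gripper_force: 0.0
```

Request:
step_arm([
  [0,0,-3,0,0,0],
  [0,0,-3,0,0,0],
  [0,0,-3,0,0,0],
  [0,0,-3,0,0,0],
  [0,0,0,0,0,0],
  [0,0,0,0,0,0],
])

```text
clock: 24.55
position: [0.4515, 0.335, 0.1749]
ee_rot: [2.16, 2.281, -0.001]
force: [0.4, -0.6, 0.1]
width: 0.003
gripper_force: 0.0
```

Request:
step_arm([
  [0,0,-2,0,0,0],
  [0,0,-2,0,0,0],
  [0,0,-2,0,0,0],
  [0,0,-2,0,0,0],
  [0,0,-2,0,0,0],
  [0,0,-2,0,0,0],
  [0,0,-1,0,0,0],
])

```text
clock: 25.13
position: [0.4519, 0.3352, 0.1622]
ee_rot: [2.16, 2.282, 0.001]
force: [-0.8, -0.3, 7.3]
width: 0.006
gripper_force: 3.8
```

Request:
step_arm([
  [0,0,-1,0,0,0],
  [0,0,-1,0,0,0],
  [0,0,0,0,0,0],
])

```text
clock: 25.38
position: [0.4519, 0.3352, 0.1604]
ee_rot: [-2.16, -2.281, -0.001]
force: [-2.7, 0.3, 8.2]
width: 0.008
gripper_force: 4.3
```

Request:
step_arm([
  [0,0,-0.7,0,0,0],
  [0,0,0,0,0,0],
  [0,0,0,0,0,0],
  [0,0,0,0,0,0],
  [0,0,0,0,0,0],
  [0,0,0,0,0,0],
])

```text
clock: 25.88
position: [0.4519, 0.3352, 0.1603]
ee_rot: [-2.159, -2.281, -0.002]
force: [-3.0, -2.3, 12.9]
width: 0.009
gripper_force: 6.8
```

Request:
step_arm([
  [0,0,5,0,0,0],
  [0,0,5,0,0,0],
  [0,0,10,0,0,0],
  [0,0,20,0,0,0],
  [0,0,20,0,0,0],
  [0,0,20,0,0,0],
  [0,0,20,0,0,0],
  [0,0,0,0,0,0],
  [0,0,0,0,0,0],
  [0,0,0,0,0,0],
  [0,0,0,0,0,0],
])

```text
clock: 26.8
position: [0.451, 0.3348, 0.2583]
ee_rot: [-2.16, -2.282, 0.003]
force: [-0.0, 0.1, 0.0]
width: 0.004
gripper_force: 0.0
```

```bash
python3 - <<'E'
from h import *
im=cams.get_image("side"); f=np.load("pics/f.npy")
o=lambda i:hullrect(mask(i,(5,150,130),(24,255,255),(192,178,22,16)))[0]
print(o(im),o(f),observe()["force"],observe()["clock"])
print(hullrect(mask(im,(0,150,60),(6,255,255),(172,145,26,22)))[0], hullrect(mask(np.load("pics/side0.npy"),(0,150,60),(6,255,255),(172,145,26,22)))[0])
job.sign_off()
E
```

```text
[201.44186047 184.40697674] [201.44186047 184.40697674] [ 0.40706116  0.14709396 -0.23331835] 26.85
[183.11666667 156.28333333] [183.18421053 156.57017544]
the job is handed in; nothing more can be done
```

The battery pack is seated in the grinder's bay and let go, the plunger was pressed to its hard stop for about half a second and sprang back up, and the job was handed in at 26.9 s of the 72 s allowed; the hand-in returned no verdict.

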